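# Set the team-colour picker wheel to red and bolt it

## Task

Set the class's plywood picker wheel to red: turn the wheel (it has no handle; a light press on its bare face drags it round) until the red sector is centred in the cover's window, then push the blue-knobbed bolt fully home into the notch in the wheel's rim. The wheel is thin and the bolt must not be rammed against its rim, so work gently, let go of everything at the end, and leave the other things on the table where they are.

Things in the scene. Friction and masses are not known exactly. Their poses are not given: they have to be found in the camera images.
- station: fixed plywood base 240 (x) x 220 (y) x 12 mm; origin on the table under the wheel's axle. A tongue 70 mm wide reaches to y +205 mm and carries the bolt. A flat white cover, its top 39 mm above the table, hides the wheel from x +30 to +118 mm; the side with x below +30 mm is bare.
- window (a point): centre of the black-edged window in the cover, x +67, y 0 of the station, at the cover's top, 39 mm above the table; opening 30 mm (x) by 32 mm (y)
- wheel (a joint): wheel angle (rad), growing anticlockwise seen from above. 0 and 6.283 (a whole turn) both centre the red sector in the window; either will do. Starts between 0.8 and 5.4; stops at -1.2 and 7.5; stays where left. Six 60 degree sectors, anticlockwise from red: yellow, green, blue, white, violet.
- wheel_disc: the wheel: smooth plywood disc 190 mm across, 8 mm thick, no handle. This origin is on the axle 12 mm above the table; x points through the middle of red. One notch in the rim at the disc's +y, 17 mm wide and deep, flaring outwards. Turning takes 0.1 N m: a press of 5 to 9 N at 65 mm from the axle drags it, less may slip.
- axle (a point): point on the axle 26 mm above the table, fixed to the station: MEAN height of the wheel's top face. The wheel is packed differently at each start: its true face lies anywhere from 20 to 32 mm above the table, which no reading here shows, but is firm: find it by touch. A press above 20 N damages it.
- bolt (a joint): travel (m) of the bolt towards the axle along the station's -y: 0 drawn, 0.022 fully home (end stop), nose in the notch. Starts at 0 to 0.006, clear of the rim; stays where left; sliding takes about 2 N. With the wheel within about 3 degrees it enters and centres the wheel; else it strikes the rim at 0.010 to 0.014.
- bolt_bar: the sliding bolt: aluminium bar 20 mm wide along y, top 29 mm above the table, round steel nose 12 mm wide; origin on the nose's axis 13 mm above the table, moves with the bolt, axes as the station's. Ramming it against the rim above 20 N damages the wheel.
- bolt_knob (a point): middle of the top of the bolt's upright round blue knob, 16 mm in diameter, from 29 to 73 mm above the table, moving with the bolt; push it from its outer side (the station's +y) or grip it from above
- bead_jar: small closed clear jar with an orange cap, 28 mm wide, 34 mm high, standing on the station's base at its front right corner; origin under its middle; leave it alone
- ferris: loose craft model of a big wheel on a 100 x 160 mm wooden base, 230 mm high, coloured cups; origin under its middle; leave it alone
- solar_car: loose little wooden solar car, about 110 x 78 x 60 mm; origin under its middle; leave it alone
- phone: black phone lying flat, 150 x 72 x 8 mm; origin under its middle; leave it alone
- driver: screwdriver lying on the table, 170 mm long; leave it alone
- tape: yellow ring of tape lying flat, 84 mm across, 18 mm high; origin under its middle; leave it alone
- box_bug: cardboard bug on four wheels, about 75 x 84 x 105 mm; origin under its middle; leave it alone

How it is judged:
By the outcome, as a careful person would: the job done as asked, in the order asked, and still so for the second after the job is handed in, with the robot touching nothing.
It also fails if it takes over 64 s, if anything falls off the work surface, if the arm or the gripper's body presses on something with over 40 N, if the wrist force passes 120 N, or if a joint passes its speed limit or range.

## Robot

A 7-joint arm with a two-finger parallel gripper is mounted at the origin on the work surface. World frame = base frame: x ahead of the robot, y to its left, z up, the work surface at z = 0. Lengths are in m, angles in rad, forces in N, time in s.
With the tool pointing down it reaches from about 0.425 to 1.025 m from the base axis. Payload 3.6 kg.
Tool frame: the origin (TCP) lies between the finger pads; the fingertips stand arm.tip_extent ahead of it and the grasp point (between the pads) lies 2 mm behind it (arm.tip_extent is the distance from the TCP to the fingertips, in m); y points along the fingers, x is the direction in which the jaws open and shut, and the axes are right-handed (so a half turn about y gives the same grasp; the last joint's range is limited). The gripper opens to 85 mm and grips with 20 to 120 N. Pads are 22 mm wide; open, the fingers measure 114 mm over their backs; the gripper's body (76 mm by 85 mm) begins 54 mm behind the grasp point. The pads swing forward as they close: fully open they stand 13 mm farther back than shut.
Start: joints at [1.159, 0.591, 0.048, 1.609, -0.033, 0.943, -0.034], TCP at [0.227, -0.689, 0.248] pointing down, gripper open.
Joint ranges: [-2.69, 2.69], [-0.47, 2.24], [-1.27, 1.36], [0.19, 2.51], [-1.53, 4.68], [0.08, 2.07], [-3.09, 3.09]. Speed limits (rad/s): [2.57, 2.57, 3.14, 3.14, 3.14, 3.14, 3.14].

## Interface

Orientations are given as a unit quaternion [w, x, y, z].
In Python, from station import telemetry, cams, workorder, models, arm gives the robot as it stands.
- The arm moves only by the tool jog_arm, never from a script. Its argument "commands" is a list of rows, each an object of numbers: "dx", "dy", "dz": the shift along the tool's x, y, z in m; "wx", "wy", "wz": the turn, a rotation vector about the tool's x, y, z in degrees; "gripper": the opening, from 0 (shut) to 1 (fully open). A call has 1 to 20 rows; each row is the pose to reach, as a shift and turn from the pose commanded when the call began, along the tool's axes at that moment; what a row does not reach only later rows make up. A row lasts 1/10 s, in which the tool goes at most 50 mm and 8.59 degrees, less where a joint would pass 70% of its speed; a pose out of reach is approached as far as the arm can. A call with a gripper value outside its range is refused whole. The fingers move at their own pace and stop on an object; "squeeze" is the grip in N (left out, the last holds). Time passes only in rows, so rows that repeat a pose let the fingers close. It gives the time, the measured TCP pose, the force and the opening at its end, in the units of the state.
- telemetry.get_obs(): the state, without advancing time (a new reading comes with each control period).
- cams.snapshot(name): name is "scene" or "top" or "wrist"; returns (picture, depth): 400x640x3 uint8, red, green, blue; 400x640 float32, m along the optical axis (not along the pixel's ray), 0 where there is no reading.
- cams.camera_model(name): a dict with "K" (3x3 intrinsics, pixels), "origin" and "attitude" of the camera in the world; the wrist camera has in their place "mount" (4x4, takes a point from camera to tool coordinates, whose origin is the TCP and whose axes are the tool frame's). Camera axes: x right, y down, z forward; pixel columns grow to the right and rows downward; lengths in m; the calibration is good to about 2 mm. A picture is of the moment at which its call begins: read the wrist's pose just before it. camera_model takes no time and is no camera call.
- workorder.finish_job(): hands the job in, once; it reports no verdict.
Trained networks look in the newest picture that a camera, given by its name, has taken for a name from the list of things; names that differ only in an ending like _2 or _b are one class to them, and where a whole thing is asked for, a point or a joint stands for the part that bears it (a point fixed in the world has none). Each returns a list of dicts, best first, with "confidence" (0 to 1); they miss things now and then, are a little off and sometimes report something else, mostly with a low value. They report only what shows in the picture. A call takes as long as a camera call.
- models.boxes_of(name, camera): "rect" ([centre column, centre row, width, height] as shares, 0 to 1, of the picture: columns of its width, rows of its height, round what is visible of it).
The state is a dict: "clock": time; "q": joint angles; "qd": joint speeds; "joint_efforts": joint torques, N m; "eef_pos": TCP position; "tcp_rot": TCP orientation; "force": force on the tool from outside, world axes, zero at the start; "moment": the same for the moment, N m; "opening": finger opening in m.
Only numpy, scipy, OpenCV 4.12 (cv2) and the standard library are available. Lean on these libraries where they do the work, as an engineer would, in place of code of your own. Each camera call takes 0.05 s, during which the arm holds its last target. There are 200 camera calls.

## Working session

There is one attempt and no reset: what is moved stays moved. The work goes in short steps, Python scripts to look and compute and a tool call to move; the robot and the scene stay as the last step left them, time stands still between calls to the robot, and variables do not carry over. Pictures are saved under pics/ and viewed, about 8 in all and at most 12, crops included, and the job is handed in when it is done.

Besides the shell and the picture viewer there is one more tool, called as name([rows], argument=value, ...), one row to a line, values as JSON. jog_arm: Moves the arm, as the interface text tells. Its arguments: {"type":"object","properties":{"commands":{"type":"array"},"squeeze":{"type":"number"}},"required":["commands"]}

```bash
mkdir -p pics; ls; cat > h.py <<'E'
import numpy as np,cv2
from station import telemetry,cams,workorder,models,arm
from scipy.spatial.transform import Rotation as R
def rot(q): return R.from_quat([q[1],q[2],q[3],q[0]]).as_matrix()
def cam(n):
    m=cams.camera_model(n);K=np.array(m["K"])
    if "mount" in m:
        o=telemetry.get_obs();T=np.eye(4);T[:3,:3]=rot(o["tcp_rot"]);T[:3,3]=o["eef_pos"]
        M=T@np.array(m["mount"]);return K,M[:3,:3],M[:3,3]
    a=np.array(m["attitude"],float)
    return K,(rot(a) if a.size==4 else a.reshape(3,3)),np.array(m["origin"])
def snap(n,f=None):
    C=cam(n);p,d=cams.snapshot(n)
    if f: cv2.imwrite("pics/"+f,p[:,:,::-1])
    return p,d,C
def atz(C,u,v,z):
    K,Rm,t=C;r=Rm@np.linalg.inv(K)@np.array([u,v,1.]);return t+r*(z-t[2])/r[2]
def proj(C,P):
    K,Rm,t=C;c=K@(Rm.T@(np.asarray(P)-t));return c[:2]/c[2]
E
python3 - <<'E'
from h import *
o=telemetry.get_obs();print(o);print(arm.tip_extent)
print(cams.camera_model("top"));print(cams.camera_model("wrist"))
p,d,C=snap("top","t1.png")
for n in["station","wheel_disc","bolt_knob","bolt_bar","bead_jar"]:
    print(n,models.boxes_of(n,"top")[:2])
p,d,C=snap("scene","s1.png")
E
```

```text
pics
{'clock': 0.0, 'q': array([ 1.15948077,  0.59211598,  0.04831075,  1.60983732, -0.03331127,
        0.94265665, -0.03368451]), 'qd': array([ 8.26732063e-05, -1.57228502e-03,  3.16248828e-04, -1.63624308e-03,
       -1.29920405e-03,  2.00345198e-03, -5.95238325e-04]), 'joint_efforts': array([ 2.22135018e-04, -5.48688376e+01,  1.54674020e+00, -1.98124123e+01,
        9.45569656e-03,  8.72922043e-03, -1.64473576e-06]), 'eef_pos': array([ 0.22631679, -0.68794704,  0.2471378 ]), 'tcp_rot': array([ 0.57325921, -0.57241378,  0.4152153 , -0.41389926]), 'force': array([ 0.3846243 , -0.4779746 , -0.39987443]), 'moment': array([-0.01982442, -0.01763265, -0.02028383]), 'opening': 0.08526623393416641}
0.017
{'K': array([[449.28050353,   0.        , 329.42801769],
       [  0.        , 449.28050353, 195.60386732],
       [  0.        ,   0.        ,   1.        ]]), 'origin': array([ 2.33760657e-01, -1.21195023e-03,  1.59122296e+00]), 'attitude': array([ 0.07546524, -0.69096707,  0.7145168 , -0.07959433])}
{'K': array([[280.85254799,   0.        , 319.89204313],
       [  0.        , 280.85254799, 200.12424208],
       [  0.        ,   0.        ,   1.        ]]), 'mount': array([[ 9.99999731e-01, -3.39199092e-05, -7.33192800e-04,
        -3.81645566e-04],
       [ 6.81660533e-04, -3.27461055e-01,  9.44864431e-01,
        -1.25303803e-01],
       [-2.72141803e-04, -9.44864676e-01, -3.27460943e-01,
         8.33232907e-02],
       [ 0.00000000e+00,  0.00000000e+00,  0.00000000e+00,
         1.00000000e+00]])}
station [{'rect': [0.4775, 0.5032, 0.1484, 0.193], 'confidence': 0.8}]
wheel_disc [{'rect': [0.4935, 0.5062, 0.0764, 0.1155], 'confidence': 0.58}]
bolt_knob [{'rect': [0.4331, 0.5219, 0.0272, 0.0253], 'confidence': 0.46}]
bolt_bar [{'rect': [0.4318, 0.5191, 0.038, 0.0233], 'confidence': 0.46}]
bead_jar [{'rect': [0.543, 0.5533, 0.0097, 0.0225], 'confidence': 0.62}]
```

View pics/t1.png

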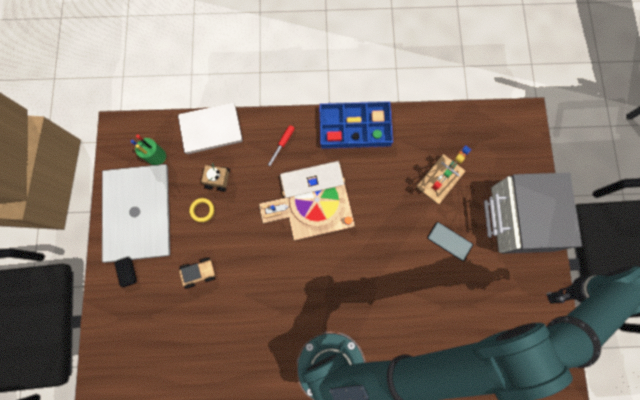

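View pics/s1.png

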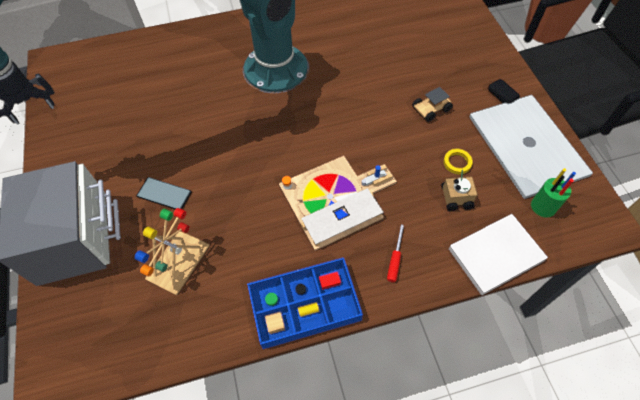

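The top view shows the station around (316,200). The cover is on the far side at (312,180), with blue in the window at (312,181). Red faces the robot at (316,213), and the bolt is on the left at (275,208). Next is an enlarged crop.

```bash
python3 - <<'E'
from h import *
p=cv2.imread("pics/t1.png");c=p[155:245,250:365]
cv2.imwrite("pics/t1c.png",cv2.resize(c,None,fx=6.5,fy=6.5,interpolation=cv2.INTER_CUBIC))
C=cam("top")
print(atz(C,316,205,.02),atz(C,275,208,.02))
E
```

```text
[0.55174333 0.03258931 0.02      ] [0.54571489 0.17877699 0.02      ]
```

View pics/t1c.png

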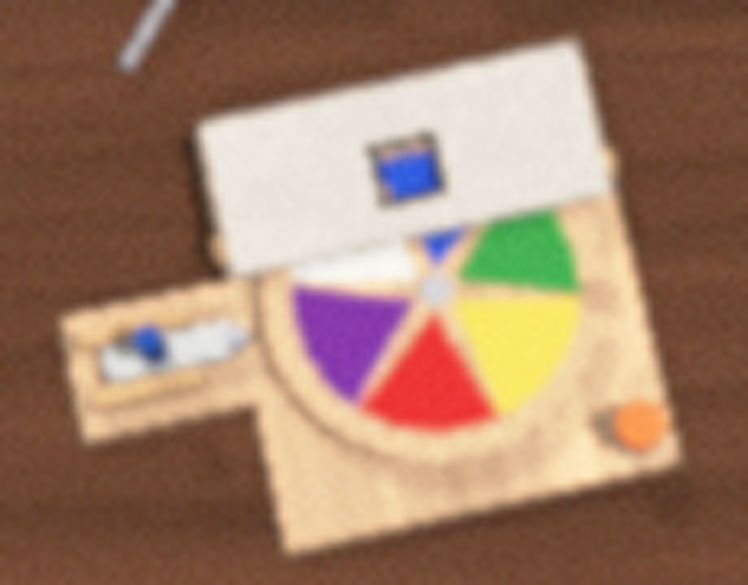

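The crop shows the axle at crop pixel (435,291), the window centre at (407,170), base front corners at (285,552) and (680,462), and the knob at (148,343). Red points away from the window.

```bash
cat >> h.py <<'E'
def stpose(): 
    s=np.load("st.npy");return s
def s2w(x,y,z=0):
    a,b,t=stpose();c,s=np.cos(t),np.sin(t);return np.array([a+c*x-s*y,b+s*x+c*y,z])
def w2s(P):
    a,b,t=stpose();c,s=np.cos(t),np.sin(t);dx,dy=P[0]-a,P[1]-b;return np.array([c*dx+s*dy,-s*dx+c*dy,P[2]])
def plan(T):  # shift in tool axes to world point T
    o=telemetry.get_obs();return rot(o["tcp_rot"]).T@(np.asarray(T)-o["eef_pos"])
def fit(C,obs,x0):
    from scipy.optimize import least_squares
    def f(q):
        c,s=np.cos(q[2]),np.sin(q[2]);r=[]
        for (x,y,z),uv in obs: r+=list(proj(C,[q[0]+c*x-s*y,q[1]+s*x+c*y,z])-uv)
        return r
    return least_squares(f,x0)
E
python3 - <<'E'
from h import *
C=cam("top")
px=lambda a,b:np.array([250+(a+.5)/6.5-.5,155+(b+.5)/6.5-.5])
obs=[((0,0,.03),px(435,291)),((.067,0,.039),px(407,170)),((-.12,.11,.012),px(285,552)),((-.12,-.11,.012),px(680,462)),((.118,.11,.039),px(198,122)),((.118,-.11,.039),px(577,40)),((.03,.11,.039),px(232,277)),((.03,-.11,.039),px(612,190))]
r=fit(C,obs,[.55,.03,.2]);print(r.x,np.degrees(r.x[2]),r.fun.reshape(-1,2).round(2));np.save("st.npy",r.x)
k=atz(C,*px(148,343),.073);print("knob",w2s(k))
print("red dir",np.degrees(np.arctan2(*w2s(atz(C,*px(428,385),.027))[[1,0]])))
o=telemetry.get_obs();m=rot(o["tcp_rot"]);print("tool",m.round(3), "x heading",np.degrees(np.arctan2(m[1,0],m[0,0])))
print(plan(s2w(-.05,.03,.25)))
E
```

```text
[0.57112453 0.0301513  0.19147647] 10.970793361652888 [[-0.04 -0.27]
 [ 0.12 -0.09]
 [ 0.1  -0.1 ]
 [ 0.   -0.04]
 [-0.82  0.47]
 [ 0.74 -0.05]
 [-1.08  0.04]
 [ 0.99 -0.02]]
knob [-0.00386383  0.15523558  0.073     ]
red dir 163.38042247394404
tool [[ 0.312 -0.     0.95 ]
 [-0.95   0.001  0.312]
 [-0.001 -1.    -0.   ]] x heading -71.79359646277797
[-0.6110853  -0.00166899  0.50609823]
```

jog_arm([
  {"dx": -0.579,"dz": 0.522,"wy": -82.8,"gripper": 0},
  {"dx": -0.579,"dz": 0.522,"wy": -82.8,"gripper": 0},
  {"dx": -0.579,"dz": 0.522,"wy": -82.8,"gripper": 0},
  {"dx": -0.579,"dz": 0.522,"wy": -82.8,"gripper": 0},
  {"dx": -0.579,"dz": 0.522,"wy": -82.8,"gripper": 0},
  {"dx": -0.579,"dz": 0.522,"wy": -82.8,"gripper": 0},
  {"dx": -0.579,"dz": 0.522,"wy": -82.8,"gripper": 0},
  {"dx": -0.579,"dz": 0.522,"wy": -82.8,"gripper": 0},
  {"dx": -0.579,"dz": 0.522,"wy": -82.8,"gripper": 0},
  {"dx": -0.579,"dz": 0.522,"wy": -82.8,"gripper": 0},
  {"dx": -0.579,"dz": 0.522,"wy": -82.8,"gripper": 0},
  {"dx": -0.579,"dz": 0.522,"wy": -82.8,"gripper": 0},
  {"dx": -0.579,"dz": 0.522,"wy": -82.8,"gripper": 0},
  {"dx": -0.579,"dz": 0.522,"wy": -82.8,"gripper": 0},
  {"dx": -0.579,"dz": 0.522,"wy": -82.8,"gripper": 0},
  {"dx": -0.579,"dz": 0.522,"wy": -82.8,"gripper": 0},
  {"dx": -0.579,"dz": 0.522,"wy": -82.8,"gripper": 0},
  {"dx": -0.579,"dz": 0.522,"wy": -82.8,"gripper": 0},
  {"dx": -0.579,"dz": 0.522,"wy": -82.8,"gripper": 0},
  {"dx": -0.579,"dz": 0.522,"wy": -82.8,"gripper": 0},
])

```text
schema error: expected keys dx, dy, dz, wx, wy, wz, gripper
```

```bash
python3 - <<'E'
from h import *
o=telemetry.get_obs();m=rot(o["tcp_rot"]);print(o["clock"],w2s(o["eef_pos"]),o["q"],o["force"],m.round(3),o["opening"])
p,d,C=snap("wrist","w1.png")
for P in [(0,0,.03),(.067,0,.039),(-.12,.11,.012),(-.12,-.11,.012)]: print(P,proj(C,s2w(*P)).round(1))
E
```

```text
0.35 [-0.47510205 -0.63996099  0.24800864] [ 1.15950725  0.59145582  0.04838058  1.60878941 -0.03333559  0.94270323
 -0.03374782] [-0.5874755   0.26782719  0.03255118] [[ 0.312 -0.     0.95 ]
 [-0.95   0.001  0.312]
 [-0.001 -1.    -0.   ]] 0.085164375208865
(0, 0, 0.03) [-620.  -708.5]
(0.067, 0, 0.039) [ -804.7 -1022. ]
(-0.12, 0.11, 0.012) [-559.  -380.8]
(-0.12, -0.11, 0.012) [-261.5 -327.1]
```

View pics/w1.png

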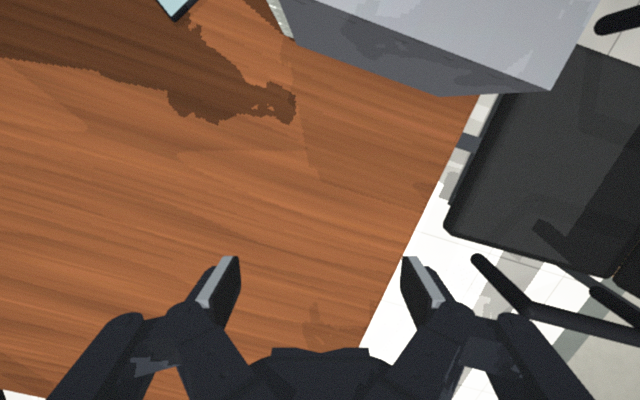

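The wrist view shows only bare table and the open fingers, at about (215,285) and (425,285). The move was refused because every row needs all seven keys, so I'm resending it complete.

jog_arm([
  {"dx": -0.579,"dy": 0,"dz": 0.522,"wx": 0,"wy": -82.8,"wz": 0,"gripper": 0},
  {"dx": -0.579,"dy": 0,"dz": 0.522,"wx": 0,"wy": -82.8,"wz": 0,"gripper": 0},
  {"dx": -0.579,"dy": 0,"dz": 0.522,"wx": 0,"wy": -82.8,"wz": 0,"gripper": 0},
  {"dx": -0.579,"dy": 0,"dz": 0.522,"wx": 0,"wy": -82.8,"wz": 0,"gripper": 0},
  {"dx": -0.579,"dy": 0,"dz": 0.522,"wx": 0,"wy": -82.8,"wz": 0,"gripper": 0},
  {"dx": -0.579,"dy": 0,"dz": 0.522,"wx": 0,"wy": -82.8,"wz": 0,"gripper": 0},
  {"dx": -0.579,"dy": 0,"dz": 0.522,"wx": 0,"wy": -82.8,"wz": 0,"gripper": 0},
  {"dx": -0.579,"dy": 0,"dz": 0.522,"wx": 0,"wy": -82.8,"wz": 0,"gripper": 0},
  {"dx": -0.579,"dy": 0,"dz": 0.522,"wx": 0,"wy": -82.8,"wz": 0,"gripper": 0},
  {"dx": -0.579,"dy": 0,"dz": 0.522,"wx": 0,"wy": -82.8,"wz": 0,"gripper": 0},
  {"dx": -0.579,"dy": 0,"dz": 0.522,"wx": 0,"wy": -82.8,"wz": 0,"gripper": 0},
  {"dx": -0.579,"dy": 0,"dz": 0.522,"wx": 0,"wy": -82.8,"wz": 0,"gripper": 0},
  {"dx": -0.579,"dy": 0,"dz": 0.522,"wx": 0,"wy": -82.8,"wz": 0,"gripper": 0},
  {"dx": -0.579,"dy": 0,"dz": 0.522,"wx": 0,"wy": -82.8,"wz": 0,"gripper": 0},
  {"dx": -0.579,"dy": 0,"dz": 0.522,"wx": 0,"wy": -82.8,"wz": 0,"gripper": 0},
  {"dx": -0.579,"dy": 0,"dz": 0.522,"wx": 0,"wy": -82.8,"wz": 0,"gripper": 0},
  {"dx": -0.579,"dy": 0,"dz": 0.522,"wx": 0,"wy": -82.8,"wz": 0,"gripper": 0},
  {"dx": -0.579,"dy": 0,"dz": 0.522,"wx": 0,"wy": -82.8,"wz": 0,"gripper": 0},
  {"dx": -0.579,"dy": 0,"dz": 0.522,"wx": 0,"wy": -82.8,"wz": 0,"gripper": 0},
])

```text
clock: 2.3
eef_pos: [0.5408, 0.0226, 0.248]
tcp_rot: [-0.703, 0.704, 0.067, -0.067]
force: [0.1, 0.3, -0.5]
opening: -0.0
```

```bash
python3 - <<'E'
from h import *
o=telemetry.get_obs();m=rot(o["tcp_rot"]);print(o["clock"],w2s(o["eef_pos"]),o["q"],o["force"],m.round(3),o["opening"])
p,d,C=snap("wrist","w2.png")
for P in [(0,0,.03),(.067,0,.039),(-.12,.11,.012),(-.12,-.11,.012)]: print(P,proj(C,s2w(*P)).round(1))
E
```

```text
2.3 [-0.03116952 -0.00163938  0.24802777] [ 0.2296094   0.3948531  -0.46379455  2.00806829  0.24545133  0.79335018
 -0.18715414] [ 0.11695689  0.34055295 -0.46371337] [[ 0.982 -0.001 -0.189]
 [ 0.189 -0.001  0.982]
 [-0.001 -1.    -0.001]] -6.648722507652914e-06
(0, 0, 0.03) [346.2 173.1]
(0.067, 0, 0.039) [401.7 174.8]
(-0.12, 0.11, 0.012) [246.3  79. ]
(-0.12, -0.11, 0.012) [259.6 244.8]
```

View pics/w2.png

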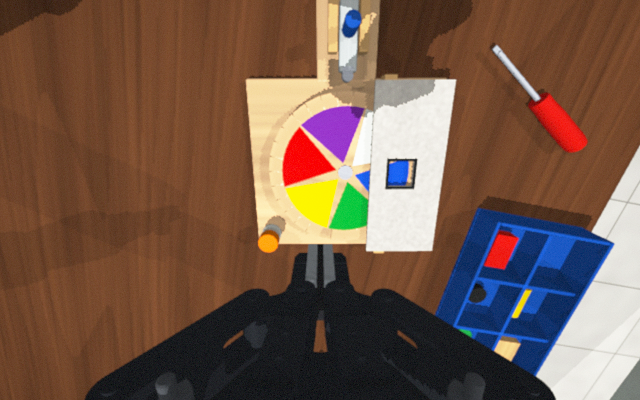

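The wrist view confirms the fit: the axle is at (346,173) and the window at (401,174), both within a pixel of prediction. The jar cap is at (268,242) and the knob at (351,22). I'll write the wheel-angle estimator and descend to above the press point.

jog_arm([
  {"dx": 0.025,"dy": 0.19,"dz": -0.063,"wx": 0,"wy": 0,"wz": 0,"gripper": 0},
  {"dx": 0.025,"dy": 0.19,"dz": -0.063,"wx": 0,"wy": 0,"wz": 0,"gripper": 0},
  {"dx": 0.025,"dy": 0.19,"dz": -0.063,"wx": 0,"wy": 0,"wz": 0,"gripper": 0},
  {"dx": 0.025,"dy": 0.19,"dz": -0.063,"wx": 0,"wy": 0,"wz": 0,"gripper": 0},
  {"dx": 0.025,"dy": 0.19,"dz": -0.063,"wx": 0,"wy": 0,"wz": 0,"gripper": 0},
  {"dx": 0.025,"dy": 0.19,"dz": -0.063,"wx": 0,"wy": 0,"wz": 0,"gripper": 0},
  {"dx": 0.025,"dy": 0.193,"dz": -0.063,"wx": 0,"wy": 0,"wz": 0,"gripper": 0},
  {"dx": 0.025,"dy": 0.196,"dz": -0.063,"wx": 0,"wy": 0,"wz": 0,"gripper": 0},
  {"dx": 0.025,"dy": 0.196,"dz": -0.063,"wx": 0,"wy": 0,"wz": 0,"gripper": 0},
])

```text
clock: 3.25
eef_pos: [0.5788, -0.032, 0.0542]
tcp_rot: [-0.704, 0.704, 0.069, -0.067]
force: [-0.4, 0.3, 0.0]
opening: 0.0001
```

```bash
cat >> h.py <<'E'
def wheelang(p,C,z=.026,xmax=.015,rmin=.025,rmax=.06,avoid=None):
    hsv=cv2.cvtColor(p,cv2.COLOR_RGB2HSV);H=[0,30,60,115,None,140]
    th=np.radians(np.arange(0,360,1));obs=[]
    for r in np.arange(rmin,rmax,.003):
        for t in th:
            x,y=r*np.cos(t),r*np.sin(t)
            if x>xmax: continue
            u,v=np.round(proj(C,s2w(x,y,z))).astype(int)
            if not(0<=u<640 and 0<=v<400):continue
            h,s,vv=map(int,hsv[v,u])
            if vv<90 or s<110: continue
            k=0 if (h<8 or h>172) else 1 if 24<=h<36 else 2 if 45<h<80 else 3 if 105<h<122 else 5 if 126<h<160 else None
            if k is not None: obs.append((t,k))
    o=np.array(obs);sx=o[:,0]-o[:,1]*np.pi/3   # each ~ wheel angle +-30deg
    g=np.radians(np.arange(0,360,.25))
    dif=np.abs((sx[:,None]-g+np.pi)%(2*np.pi)-np.pi);sc=(np.minimum(dif,1)**4).mean(0)
    # central symmetric fit: minimise max-ish deviation
    return np.degrees(g[sc.argmin()]),len(o),np.degrees((sc.min())**.25)
E
python3 - <<'E'
from h import *
C2=None
o=telemetry.get_obs();print(o["clock"],w2s(o["eef_pos"]),o["force"],arm.tip_extent)
p,d,C=snap("wrist","w3.png");print(wheelang(p,C))
p,d,C=snap("top");print(wheelang(p,C))
E
```

```text
3.25 [-0.0043035  -0.06247222  0.05416514] [-0.44901748  0.31131769  0.03768731] 0.017
(np.float64(163.0), 2047, np.float64(15.962706500776127))
(np.float64(162.75), 1342, np.float64(15.704701197631481))
```

jog_arm([
  {"dx": 0,"dy": 0.001,"dz": 0,"wx": 0,"wy": 0,"wz": 0,"gripper": 0},
  {"dx": 0,"dy": 0.002,"dz": 0,"wx": 0,"wy": 0,"wz": 0,"gripper": 0},
  {"dx": 0,"dy": 0.003,"dz": 0,"wx": 0,"wy": 0,"wz": 0,"gripper": 0},
  {"dx": 0,"dy": 0.003,"dz": 0,"wx": 0,"wy": 0,"wz": 0,"gripper": 0},
])

```text
clock: 3.75
eef_pos: [0.5779, -0.0326, 0.0491]
tcp_rot: [0.704, -0.704, -0.068, 0.068]
force: [-0.2, 0.5, 0.7]
opening: 0.0002
```

jog_arm([
  {"dx": 0,"dy": 0.001,"dz": 0,"wx": 0,"wy": 0,"wz": 0,"gripper": 0},
  {"dx": 0,"dy": 0.002,"dz": 0,"wx": 0,"wy": 0,"wz": 0,"gripper": 0},
  {"dx": 0,"dy": 0.002,"dz": 0,"wx": 0,"wy": 0,"wz": 0,"gripper": 0},
])

```text
clock: 4.05
eef_pos: [0.5781, -0.0326, 0.0472]
tcp_rot: [-0.704, 0.704, 0.068, -0.068]
force: [0.2, 0.5, 2.0]
opening: 0.0002
```

jog_arm([
  {"dx": 0,"dy": 0.001,"dz": 0,"wx": 0,"wy": 0,"wz": 0,"gripper": 0},
  {"dx": 0,"dy": 0.001,"dz": 0,"wx": 0,"wy": 0,"wz": 0,"gripper": 0},
])

```text
clock: 4.25
eef_pos: [0.5782, -0.0328, 0.0466]
tcp_rot: [-0.704, 0.704, 0.068, -0.068]
force: [-1.5, -0.8, 5.4]
opening: -0.0
```

jog_arm([
  {"dx": 0,"dy": 0.001,"dz": 0,"wx": 0,"wy": 0,"wz": 0,"gripper": 0},
  {"dx": 0,"dy": 0.001,"dz": 0,"wx": 0,"wy": 0,"wz": 0,"gripper": 0},
])

```text
clock: 4.45
eef_pos: [0.5782, -0.0329, 0.0461]
tcp_rot: [-0.704, 0.704, 0.068, -0.068]
force: [-2.3, -1.2, 8.7]
opening: 0.0001
```

Contact is found at a TCP height of about 47 mm (face about 30 mm), with a stiffness of about 3 N/mm. Now the first 60° of clockwise arc at about 7–8 N.

jog_arm([
  {"dx": -0.0066,"dy": -0.0003,"dz": 0.0009,"wx": 0,"wy": 0,"wz": 0,"gripper": 0},
  {"dx": -0.013,"dy": -0.0003,"dz": 0.0024,"wx": 0,"wy": 0,"wz": 0,"gripper": 0},
  {"dx": -0.0193,"dy": -0.0003,"dz": 0.0046,"wx": 0,"wy": 0,"wz": 0,"gripper": 0},
  {"dx": -0.0253,"dy": -0.0003,"dz": 0.0075,"wx": 0,"wy": 0,"wz": 0,"gripper": 0},
  {"dx": -0.031,"dy": -0.0003,"dz": 0.011,"wx": 0,"wy": 0,"wz": 0,"gripper": 0},
])

```text
clock: 4.95
eef_pos: [0.5471, -0.0277, 0.0464]
tcp_rot: [-0.704, 0.704, 0.069, -0.066]
force: [2.2, -0.6, 6.4]
opening: -0.0
```

```bash
python3 - <<'E'
from h import *
o=telemetry.get_obs();print(o["clock"],w2s(o["eef_pos"]),o["force"])
p,d,C=snap("wrist","w4.png");print(wheelang(p,C,z=.03))
p,d,C=snap("top");print(wheelang(p,C,z=.03))
E
```

```text
4.95 [-0.03456993 -0.05227657  0.04643619] [ 2.19701621 -0.56488484  6.43712775]
(np.float64(136.25), 2084, np.float64(16.353361698931284))
(np.float64(133.75), 1013, np.float64(16.639713480281458))
```

jog_arm([
  {"dx": -0.0053,"dy": 0.0002,"dz": 0.004,"wx": 0,"wy": 0,"wz": 0,"gripper": 0},
  {"dx": -0.0101,"dy": 0.0002,"dz": 0.0086,"wx": 0,"wy": 0,"wz": 0,"gripper": 0},
  {"dx": -0.0144,"dy": 0.0002,"dz": 0.0137,"wx": 0,"wy": 0,"wz": 0,"gripper": 0},
  {"dx": -0.0182,"dy": 0.0002,"dz": 0.0192,"wx": 0,"wy": 0,"wz": 0,"gripper": 0},
  {"dx": -0.0213,"dy": 0.0002,"dz": 0.025,"wx": 0,"wy": 0,"wz": 0,"gripper": 0},
  {"dx": -0.0239,"dy": 0.0002,"dz": 0.0311,"wx": 0,"wy": 0,"wz": 0,"gripper": 0},
])

```text
clock: 5.65
eef_pos: [0.5172, -0.0022, 0.0462]
tcp_rot: [-0.704, 0.704, 0.068, -0.067]
force: [0.9, -1.3, 7.7]
opening: 0.0
```

jog_arm([
  {"dx": -0.0019,"dy": 0,"dz": 0.0064,"wx": 0,"wy": 0,"wz": 0,"gripper": 0},
  {"dx": -0.0031,"dy": 0,"dz": 0.0129,"wx": 0,"wy": 0,"wz": 0,"gripper": 0},
  {"dx": -0.0036,"dy": 0,"dz": 0.0196,"wx": 0,"wy": 0,"wz": 0,"gripper": 0},
  {"dx": -0.0034,"dy": 0,"dz": 0.0262,"wx": 0,"wy": 0,"wz": 0,"gripper": 0},
])

```text
clock: 6.05
eef_pos: [0.5079, 0.0224, 0.046]
tcp_rot: [-0.703, 0.704, 0.068, -0.067]
force: [1.1, -2.4, 8.3]
opening: 0.0002
```

```bash
python3 - <<'E'
from h import *
o=telemetry.get_obs();P=w2s(o["eef_pos"]);print(o["clock"],P,np.degrees(np.arctan2(P[1],P[0])),np.hypot(P[0],P[1]),o["force"])
p,d,C=snap("wrist","w5.png");print(wheelang(p,C,z=.03))
p,d,C=snap("top");print(wheelang(p,C,z=.03))
E
```

```text
6.05 [-0.06355653  0.00446589  0.046026  ] 175.98064067110232 0.0637132413394841 [ 1.10562908 -2.37865176  8.3313461 ]
(np.float64(80.75), 1355, np.float64(15.756604394215794))
(np.float64(89.5), 24, np.float64(12.70619122009506))
```

jog_arm([
  {"dx": 0.0009,"dy": 0,"dz": 0.0066,"wx": 0,"wy": 0,"wz": 0,"gripper": 0},
  {"dx": 0.0024,"dy": 0,"dz": 0.013,"wx": 0,"wy": 0,"wz": 0,"gripper": 0},
  {"dx": 0.0046,"dy": 0,"dz": 0.0193,"wx": 0,"wy": 0,"wz": 0,"gripper": 0},
  {"dx": 0.0075,"dy": 0,"dz": 0.0253,"wx": 0,"wy": 0,"wz": 0,"gripper": 0},
  {"dx": 0.011,"dy": 0,"dz": 0.031,"wx": 0,"wy": 0,"wz": 0,"gripper": 0},
])

```text
clock: 6.65
eef_pos: [0.5114, 0.0547, 0.0458]
tcp_rot: [-0.703, 0.705, 0.067, -0.068]
force: [-1.3, -2.3, 9.8]
opening: 0.0001
```

jog_arm([
  {"dx": 0.004,"dy": 0,"dz": 0.0053,"wx": 0,"wy": 0,"wz": 0,"gripper": 0},
  {"dx": 0.0086,"dy": 0,"dz": 0.0101,"wx": 0,"wy": 0,"wz": 0,"gripper": 0},
  {"dx": 0.0136,"dy": 0,"dz": 0.0144,"wx": 0,"wy": 0,"wz": 0,"gripper": 0},
  {"dx": 0.0191,"dy": 0,"dz": 0.0182,"wx": 0,"wy": 0,"wz": 0,"gripper": 0},
  {"dx": 0.025,"dy": 0,"dz": 0.0213,"wx": 0,"wy": 0,"wz": 0,"gripper": 0},
  {"dx": 0.025,"dy": 0,"dz": 0.0213,"wx": 0,"wy": 0,"wz": 0,"gripper": 0},
])

```text
clock: 7.25
eef_pos: [0.5324, 0.0822, 0.0459]
tcp_rot: [-0.704, 0.704, 0.068, -0.068]
force: [-0.9, 1.3, 8.5]
opening: -0.0002
```

jog_arm([
  {"dx": 0,"dy": -0.04,"dz": 0,"wx": 0,"wy": 0,"wz": 0,"gripper": 0},
  {"dx": -0.02,"dy": -0.08,"dz": -0.04,"wx": 0,"wy": 0,"wz": 0,"gripper": 0},
  {"dx": -0.02,"dy": -0.13,"dz": -0.08,"wx": 0,"wy": 0,"wz": 0,"gripper": 0},
  {"dx": -0.02,"dy": -0.16,"dz": -0.08,"wx": 0,"wy": 0,"wz": 0,"gripper": 0},
  {"dx": -0.02,"dy": -0.16,"dz": -0.08,"wx": 0,"wy": 0,"wz": 0,"gripper": 0},
  {"dx": -0.02,"dy": -0.16,"dz": -0.08,"wx": 0,"wy": 0,"wz": 0,"gripper": 0},
])

```text
clock: 7.85
eef_pos: [0.5284, -0.0015, 0.206]
tcp_rot: [-0.704, 0.704, 0.068, -0.067]
force: [-0.5, 1.2, 0.2]
opening: -0.0003
```

```bash
python3 - <<'E'
from h import *
o=telemetry.get_obs();P=w2s(o["eef_pos"]);print(o["clock"],P,o["force"])
p,d,C=snap("wrist","w6.png");print(wheelang(p,C,z=.03))
print([proj(C,s2w(*P)) for P in [(0,0,.03),(.067,0,.039),(-.12,.11,.012),(0,.095,.03)]])
cv2.imwrite("pics/w6c.png",cv2.resize(p[0:280,200:480,::-1],None,fx=2.1,fy=2.1,interpolation=cv2.INTER_CUBIC))
E
```

```text
7.85 [-0.04795564 -0.02294036  0.20598207] [-0.48067909  1.18208945  0.15411313]
(np.float64(22.5), 1538, np.float64(15.808377936736575))
[array([365.15013764, 163.16951099]), array([429.98609432, 164.82961704]), array([250.19246549,  52.99384233]), array([370.158482  ,  66.86807487])]
```

View pics/w6c.png

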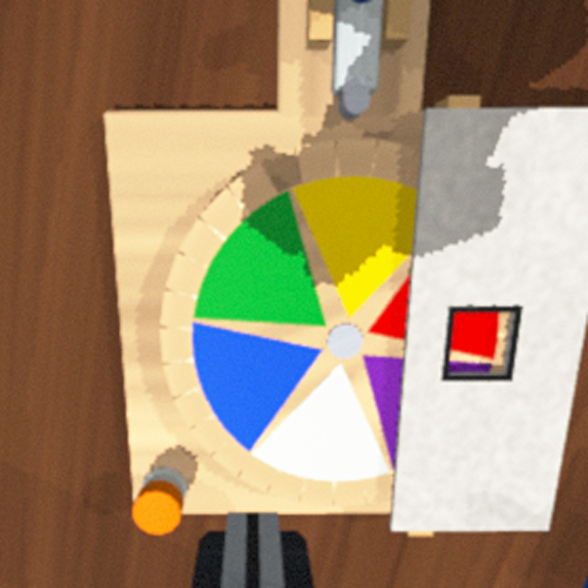

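The crop shows red in the lower part of the window. The notch is at crop pixel (268,165), about 23.5° anticlockwise of the bolt line, against 22.5° from the estimator. The bolt nose is at (355,100), clear of the rim. I need about 23° more clockwise.

jog_arm([
  {"dx": -0.014,"dy": 0.05,"dz": 0.01,"wx": 0,"wy": 0,"wz": 0,"gripper": 0},
  {"dx": -0.014,"dy": 0.1,"dz": 0.01,"wx": 0,"wy": 0,"wz": 0,"gripper": 0},
  {"dx": -0.014,"dy": 0.14,"dz": 0.01,"wx": 0,"wy": 0,"wz": 0,"gripper": 0},
  {"dx": -0.014,"dy": 0.153,"dz": 0.01,"wx": 0,"wy": 0,"wz": 0,"gripper": 0},
  {"dx": -0.014,"dy": 0.153,"dz": 0.01,"wx": 0,"wy": 0,"wz": 0,"gripper": 0},
  {"dx": -0.014,"dy": 0.156,"dz": 0.01,"wx": 0,"wy": 0,"wz": 0,"gripper": 0},
  {"dx": -0.014,"dy": 0.158,"dz": 0.01,"wx": 0,"wy": 0,"wz": 0,"gripper": 0},
  {"dx": -0.014,"dy": 0.1595,"dz": 0.01,"wx": 0,"wy": 0,"wz": 0,"gripper": 0},
  {"dx": -0.014,"dy": 0.16,"dz": 0.01,"wx": 0,"wy": 0,"wz": 0,"gripper": 0},
  {"dx": -0.014,"dy": 0.16,"dz": 0.01,"wx": 0,"wy": 0,"wz": 0,"gripper": 0},
])

```text
clock: 8.9
eef_pos: [0.5141, 0.0063, 0.0466]
tcp_rot: [-0.704, 0.704, 0.069, -0.067]
force: [0.1, -0.3, 5.9]
opening: 0.0
```

jog_arm([
  {"dx": 0,"dy": 0.0006,"dz": 0,"wx": 0,"wy": 0,"wz": 0,"gripper": 0},
  {"dx": -0.0007,"dy": 0.0006,"dz": 0.0043,"wx": 0,"wy": 0,"wz": 0,"gripper": 0},
  {"dx": -0.0012,"dy": 0.0006,"dz": 0.0085,"wx": 0,"wy": 0,"wz": 0,"gripper": 0},
  {"dx": -0.0013,"dy": 0.0006,"dz": 0.0129,"wx": 0,"wy": 0,"wz": 0,"gripper": 0},
  {"dx": -0.0011,"dy": 0.0006,"dz": 0.0172,"wx": 0,"wy": 0,"wz": 0,"gripper": 0},
  {"dx": -0.0007,"dy": 0.0006,"dz": 0.0215,"wx": 0,"wy": 0,"wz": 0,"gripper": 0},
  {"dx": 0.0002,"dy": 0.0006,"dz": 0.0262,"wx": 0,"wy": 0,"wz": 0,"gripper": 0},
  {"dx": 0.0002,"dy": 0.0006,"dz": 0.0262,"wx": 0,"wy": 0,"wz": 0,"gripper": 0},
])

```text
clock: 9.7
eef_pos: [0.5093, 0.0318, 0.0462]
tcp_rot: [-0.704, 0.704, 0.068, -0.067]
force: [-0.5, -0.8, 8.3]
opening: -0.0003
```

jog_arm([
  {"dx": 0,"dy": -0.04,"dz": 0,"wx": 0,"wy": 0,"wz": 0,"gripper": 0},
  {"dx": 0.012,"dy": -0.09,"dz": -0.02,"wx": 0,"wy": 0,"wz": 0,"gripper": 0},
  {"dx": 0.012,"dy": -0.14,"dz": -0.036,"wx": 0,"wy": 0,"wz": 0,"gripper": 0},
  {"dx": 0.012,"dy": -0.16,"dz": -0.036,"wx": 0,"wy": 0,"wz": 0,"gripper": 0},
  {"dx": 0.012,"dy": -0.16,"dz": -0.036,"wx": 0,"wy": 0,"wz": 0,"gripper": 0},
])

```text
clock: 10.2
eef_pos: [0.53, -0.0019, 0.2093]
tcp_rot: [-0.704, 0.704, 0.07, -0.064]
force: [0.4, 0.1, -0.3]
opening: 0.0004
```

```bash
python3 - <<'E'
from h import *
o=telemetry.get_obs();P=w2s(o["eef_pos"]);print(o["clock"],P,o["force"])
p,d,C=snap("wrist","w7.png");print(wheelang(p,C,z=.03))
print([proj(C,s2w(*P)) for P in [(0,0,.03),(.067,0,.039),(-.12,.11,.012),(0,.095,.03)]])
cv2.imwrite("pics/w7c.png",cv2.resize(p[0:200,260:480,::-1],None,fx=3,fy=3,interpolation=cv2.INTER_CUBIC))
E
```

```text
10.2 [-0.04651733 -0.0236282   0.20927056] [ 0.41193137  0.09990184 -0.30690993]
(np.float64(359.50000000000006), 1525, np.float64(16.965589835865988))
[array([361.9884597 , 161.58364972]), array([425.94686068, 163.01759055]), array([247.53223141,  52.41375709]), array([366.50264216,  66.1696489 ])]
```

View pics/w7c.png

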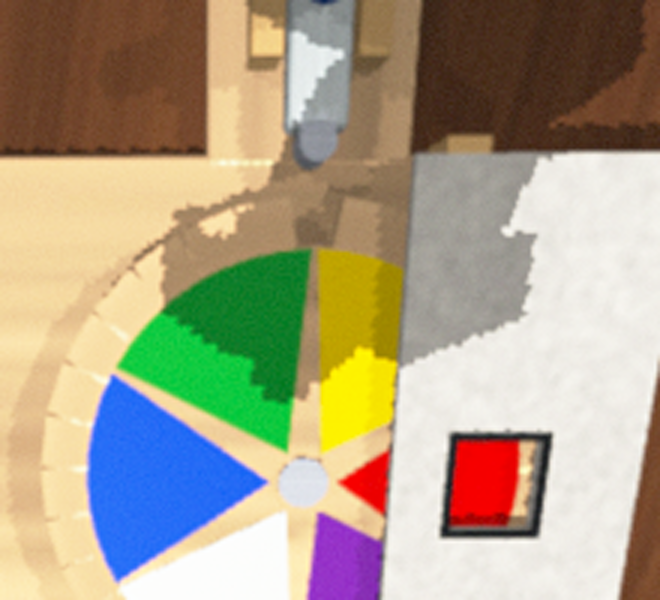

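The crop shows the notch at (318,215), in line with the bolt nose at (317,145). Red fills the window, and the estimator reads 359.5°. I'll move to the outer side of the knob with closed fingers.

jog_arm([
  {"dx": 0.046,"dy": 0,"dz": 0.224,"wx": 0,"wy": 0,"wz": 0,"gripper": 0},
  {"dx": 0.046,"dy": 0,"dz": 0.224,"wx": 0,"wy": 0,"wz": 0,"gripper": 0},
  {"dx": 0.046,"dy": 0,"dz": 0.224,"wx": 0,"wy": 0,"wz": 0,"gripper": 0},
  {"dx": 0.046,"dy": 0,"dz": 0.224,"wx": 0,"wy": 0,"wz": 0,"gripper": 0},
  {"dx": 0.046,"dy": 0,"dz": 0.224,"wx": 0,"wy": 0,"wz": 0,"gripper": 0},
  {"dx": 0.046,"dy": 0,"dz": 0.224,"wx": 0,"wy": 0,"wz": 0,"gripper": 0},
  {"dx": 0.046,"dy": 0,"dz": 0.224,"wx": 0,"wy": 0,"wz": 0,"gripper": 0},
])

```text
clock: 10.95
eef_pos: [0.5279, 0.2278, 0.2033]
tcp_rot: [-0.703, 0.704, 0.068, -0.07]
force: [-0.3, -0.5, 0.6]
opening: -0.0003
```

```bash
python3 - <<'E'
from h import *
o=telemetry.get_obs();P=w2s(o["eef_pos"]);print(o["clock"],P,o["q"])
p,d,C=snap("wrist","w8.png")
hsv=cv2.cvtColor(p,cv2.COLOR_RGB2HSV)
m=cv2.inRange(hsv,(105,120,40),(125,255,255))
n,l,s,c=cv2.connectedComponentsWithStats(m)
for i in range(1,n):
    if s[i,4]>25: print(s[i],c[i],w2s(atz(C,*c[i],.073)),w2s(atz(C,*c[i],.05)))
print("expect",proj(C,s2w(0,.155,.073)))
p,d,C=snap("top"); 
for P in [(0,.155,.073)]: print(proj(C,s2w(*P)))
E
```

```text
10.95 [-0.00483821  0.20228915  0.20325852] [-0.15483677  0.49610026 -0.45251875  1.97352677  0.31250731  0.7432616
 -0.5984825 ]
[317 217  15  28 339] [324.21828909 230.78466077] [-0.00208687  0.16611455  0.073     ] [-0.00178033  0.15524944  0.05      ]
[ 499  354   77   46 1153] [544.22810061 375.49349523] [ 0.26796152 -0.02665004  0.073     ] [ 0.29258101 -0.05487012  0.05      ]
expect [326.19141526 240.77475571]
[272.19292118 206.25738188]
```

View pics/w8.png

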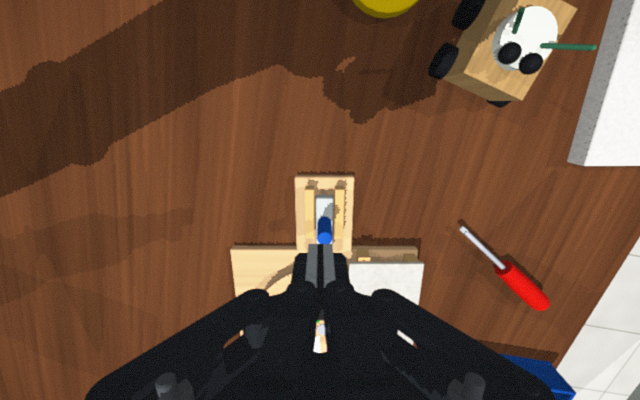

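Seen from here the knob's top is at (325,239), which is station (-0.002, 0.155) and agrees with the earlier value. The fingers will come down clear of it on the outer side.

jog_arm([
  {"dx": 0.003,"dy": 0.05,"dz": 0,"wx": 0,"wy": 0,"wz": 0,"gripper": 0},
  {"dx": 0.003,"dy": 0.1,"dz": 0,"wx": 0,"wy": 0,"wz": 0,"gripper": 0},
  {"dx": 0.003,"dy": 0.13,"dz": 0,"wx": 0,"wy": 0,"wz": 0,"gripper": 0},
  {"dx": 0.003,"dy": 0.142,"dz": 0,"wx": 0,"wy": 0,"wz": 0,"gripper": 0},
  {"dx": 0.003,"dy": 0.142,"dz": 0,"wx": 0,"wy": 0,"wz": 0,"gripper": 0},
  {"dx": 0.003,"dy": 0.142,"dz": 0,"wx": 0,"wy": 0,"wz": 0,"gripper": 0},
])

```text
clock: 11.65
eef_pos: [0.5332, 0.2279, 0.0638]
tcp_rot: [0.704, -0.704, -0.068, 0.067]
force: [0.1, -0.5, 0.8]
opening: 0.0005
```

jog_arm([
  {"dx": 0,"dy": 0,"dz": -0.005,"wx": 0,"wy": 0,"wz": 0,"gripper": 0},
  {"dx": 0,"dy": 0,"dz": -0.01,"wx": 0,"wy": 0,"wz": 0,"gripper": 0},
  {"dx": 0,"dy": 0,"dz": -0.015,"wx": 0,"wy": 0,"wz": 0,"gripper": 0},
  {"dx": 0,"dy": 0,"dz": -0.02,"wx": 0,"wy": 0,"wz": 0,"gripper": 0},
  {"dx": 0,"dy": 0,"dz": -0.023,"wx": 0,"wy": 0,"wz": 0,"gripper": 0},
  {"dx": 0,"dy": 0,"dz": -0.026,"wx": 0,"wy": 0,"wz": 0,"gripper": 0},
  {"dx": 0,"dy": 0,"dz": -0.026,"wx": 0,"wy": 0,"wz": 0,"gripper": 0},
])

```text
clock: 12.35
eef_pos: [0.5373, 0.2024, 0.0628]
tcp_rot: [0.704, -0.704, -0.068, 0.068]
force: [0.1, 0.3, -0.1]
opening: -0.0002
```

```bash
python3 - <<'E'
from h import *
o=telemetry.get_obs();P=w2s(o["eef_pos"]);print(o["clock"],P,o["force"])
E
```

```text
12.35 [-0.00045384  0.17552189  0.0627937 ] [ 0.13866475  0.34473103 -0.14197387]
```

jog_arm([
  {"dx": 0,"dy": 0,"dz": -0.001,"wx": 0,"wy": 0,"wz": 0,"gripper": 0},
  {"dx": 0,"dy": 0,"dz": -0.002,"wx": 0,"wy": 0,"wz": 0,"gripper": 0},
  {"dx": 0,"dy": 0,"dz": -0.003,"wx": 0,"wy": 0,"wz": 0,"gripper": 0},
  {"dx": 0,"dy": 0,"dz": -0.004,"wx": 0,"wy": 0,"wz": 0,"gripper": 0},
])

```text
clock: 12.75
eef_pos: [0.5378, 0.1996, 0.0628]
tcp_rot: [0.704, -0.703, -0.068, 0.068]
force: [1.1, 1.4, -0.3]
opening: 0.0001
```

jog_arm([
  {"dx": 0,"dy": 0,"dz": -0.001,"wx": 0,"wy": 0,"wz": 0,"gripper": 0},
  {"dx": 0,"dy": 0,"dz": -0.002,"wx": 0,"wy": 0,"wz": 0,"gripper": 0},
  {"dx": 0,"dy": 0,"dz": -0.003,"wx": 0,"wy": 0,"wz": 0,"gripper": 0},
])

```text
clock: 13.05
eef_pos: [0.5386, 0.1958, 0.0628]
tcp_rot: [0.704, -0.704, -0.068, 0.068]
force: [-0.9, 2.3, -0.8]
opening: 0.0001
```

jog_arm([
  {"dx": 0,"dy": 0,"dz": -0.001,"wx": 0,"wy": 0,"wz": 0,"gripper": 0},
  {"dx": 0,"dy": 0,"dz": -0.002,"wx": 0,"wy": 0,"wz": 0,"gripper": 0},
  {"dx": 0,"dy": 0,"dz": -0.003,"wx": 0,"wy": 0,"wz": 0,"gripper": 0},
])

```text
clock: 13.35
eef_pos: [0.5392, 0.1928, 0.0628]
tcp_rot: [0.704, -0.704, -0.068, 0.068]
force: [-0.1, 1.9, 0.1]
opening: -0.0002
```

jog_arm([
  {"dx": 0,"dy": 0,"dz": -0.001,"wx": 0,"wy": 0,"wz": 0,"gripper": 0},
  {"dx": 0,"dy": 0,"dz": -0.002,"wx": 0,"wy": 0,"wz": 0,"gripper": 0},
])

```text
clock: 13.55
eef_pos: [0.5396, 0.1908, 0.0628]
tcp_rot: [0.704, -0.704, -0.068, 0.068]
force: [-1.0, 2.4, 0.2]
opening: 0.0002
```

jog_arm([
  {"dx": 0,"dy": 0,"dz": -0.001,"wx": 0,"wy": 0,"wz": 0,"gripper": 0},
  {"dx": 0,"dy": 0,"dz": -0.002,"wx": 0,"wy": 0,"wz": 0,"gripper": 0},
])

```text
clock: 13.75
eef_pos: [0.5399, 0.1889, 0.0628]
tcp_rot: [0.704, -0.704, -0.068, 0.068]
force: [-0.7, 2.0, -0.7]
opening: -0.0001
```

jog_arm([
  {"dx": 0,"dy": 0,"dz": -0.001,"wx": 0,"wy": 0,"wz": 0,"gripper": 0},
  {"dx": 0,"dy": 0,"dz": -0.002,"wx": 0,"wy": 0,"wz": 0,"gripper": 0},
])

```text
clock: 13.95
eef_pos: [0.5403, 0.1869, 0.0628]
tcp_rot: [0.704, -0.704, -0.068, 0.068]
force: [-0.0, 2.0, -0.2]
opening: -0.0001
```

jog_arm([
  {"dx": 0,"dy": 0,"dz": -0.001,"wx": 0,"wy": 0,"wz": 0,"gripper": 0},
  {"dx": 0,"dy": 0,"dz": -0.002,"wx": 0,"wy": 0,"wz": 0,"gripper": 0},
])

```text
clock: 14.15
eef_pos: [0.5407, 0.1849, 0.0628]
tcp_rot: [0.704, -0.704, -0.068, 0.068]
force: [0.3, 2.3, 0.2]
opening: -0.0003
```

jog_arm([
  {"dx": 0,"dy": 0,"dz": -0.001,"wx": 0,"wy": 0,"wz": 0,"gripper": 0},
  {"dx": 0,"dy": 0,"dz": -0.002,"wx": 0,"wy": 0,"wz": 0,"gripper": 0},
])

```text
clock: 14.35
eef_pos: [0.5411, 0.183, 0.0628]
tcp_rot: [0.704, -0.704, -0.068, 0.068]
force: [-1.1, 1.8, 0.1]
opening: 0.0001
```

jog_arm([
  {"dx": 0,"dy": 0,"dz": -0.001,"wx": 0,"wy": 0,"wz": 0,"gripper": 0},
  {"dx": 0,"dy": 0,"dz": -0.002,"wx": 0,"wy": 0,"wz": 0,"gripper": 0},
])

```text
clock: 14.55
eef_pos: [0.5415, 0.181, 0.0628]
tcp_rot: [0.704, -0.704, -0.068, 0.068]
force: [-1.6, 2.2, 0.8]
opening: -0.0
```

jog_arm([
  {"dx": 0,"dy": 0,"dz": -0.001,"wx": 0,"wy": 0,"wz": 0,"gripper": 0},
  {"dx": 0,"dy": 0,"dz": -0.002,"wx": 0,"wy": 0,"wz": 0,"gripper": 0},
])

```text
clock: 14.75
eef_pos: [0.5415, 0.1809, 0.0629]
tcp_rot: [0.705, -0.703, -0.068, 0.068]
force: [-2.1, 7.0, -1.2]
opening: 0.0002
```

jog_arm([
  {"dx": 0,"dy": 0,"dz": -0.001,"wx": 0,"wy": 0,"wz": 0,"gripper": 0},
  {"dx": 0,"dy": 0,"dz": -0.001,"wx": 0,"wy": 0,"wz": 0,"gripper": 0},
])

```text
clock: 14.95
eef_pos: [0.5415, 0.1809, 0.0629]
tcp_rot: [0.705, -0.702, -0.069, 0.068]
force: [-1.3, 5.5, -0.2]
opening: -0.0002
```

jog_arm([
  {"dx": 0,"dy": 0,"dz": 0.01,"wx": 0,"wy": 0,"wz": 0,"gripper": 0},
  {"dx": 0,"dy": 0,"dz": 0.03,"wx": 0,"wy": 0,"wz": 0,"gripper": 0},
  {"dx": 0,"dy": -0.04,"dz": 0.03,"wx": 0,"wy": 0,"wz": 0,"gripper": 0},
  {"dx": 0,"dy": -0.09,"dz": 0.03,"wx": 0,"wy": 0,"wz": 0,"gripper": 0},
  {"dx": -0.02,"dy": -0.14,"dz": -0.02,"wx": 0,"wy": 0,"wz": 0,"gripper": 0},
  {"dx": -0.04,"dy": -0.15,"dz": -0.07,"wx": 0,"wy": 0,"wz": 0,"gripper": 0},
  {"dx": -0.045,"dy": -0.15,"dz": -0.12,"wx": 0,"wy": 0,"wz": 0,"gripper": 0},
  {"dx": -0.045,"dy": -0.15,"dz": -0.16,"wx": 0,"wy": 0,"wz": 0,"gripper": 0},
  {"dx": -0.045,"dy": -0.15,"dz": -0.16,"wx": 0,"wy": 0,"wz": 0,"gripper": 0},
  {"dx": -0.045,"dy": -0.15,"dz": -0.16,"wx": 0,"wy": 0,"wz": 0,"gripper": 0},
])

```text
clock: 15.95
eef_pos: [0.5282, 0.0079, 0.2126]
tcp_rot: [-0.703, 0.705, 0.065, -0.066]
force: [-0.1, 0.8, -0.3]
opening: -0.0
```

```bash
python3 - <<'E'
from h import *
o=telemetry.get_obs();P=w2s(o["eef_pos"]);print(o["clock"],P,o["force"])
p,d,C=snap("wrist","w9.png");print(wheelang(p,C,z=.03))
print([proj(C,s2w(*P)) for P in [(0,0,.03),(.067,0,.039),(0,.155,.073),(0,.135,.073)]])
cv2.imwrite("pics/w9c.png",cv2.resize(p[0:200,240:480,::-1],None,fx=3,fy=3,interpolation=cv2.INTER_CUBIC))
E
```

```text
15.95 [-0.04637913 -0.01362626  0.21256333] [-0.11972526  0.83173879 -0.31496024]
(np.float64(359.75), 1521, np.float64(17.04413033183927))
[array([362.8311639 , 169.65727309]), array([425.79061355, 171.13966667]), array([378.89809632, -10.11852218]), array([377.38360125,  19.10293295])]
```

View pics/w9c.png

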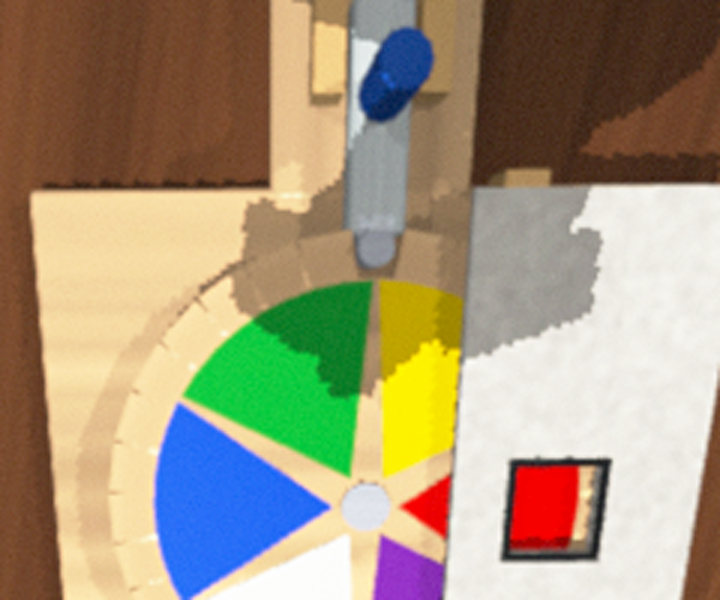

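The nose sits deep in the notch at crop pixel (375,250), and the knob has moved about 20 mm, with its top at (405,58). Red is in the window and the angle reads 359.75°. The stop was felt at only 6–7 N, so I'll make one slightly firmer push to confirm it is the end stop.

jog_arm([
  {"dx": 0.046,"dy": 0,"dz": 0.199,"wx": 0,"wy": 0,"wz": 0,"gripper": 0},
  {"dx": 0.046,"dy": 0,"dz": 0.199,"wx": 0,"wy": 0,"wz": 0,"gripper": 0},
  {"dx": 0.046,"dy": 0,"dz": 0.199,"wx": 0,"wy": 0,"wz": 0,"gripper": 0},
  {"dx": 0.046,"dy": 0,"dz": 0.199,"wx": 0,"wy": 0,"wz": 0,"gripper": 0},
  {"dx": 0.046,"dy": 0,"dz": 0.199,"wx": 0,"wy": 0,"wz": 0,"gripper": 0},
  {"dx": 0.046,"dy": 0,"dz": 0.199,"wx": 0,"wy": 0,"wz": 0,"gripper": 0},
  {"dx": 0.046,"dy": 0.05,"dz": 0.199,"wx": 0,"wy": 0,"wz": 0,"gripper": 0},
  {"dx": 0.046,"dy": 0.1,"dz": 0.199,"wx": 0,"wy": 0,"wz": 0,"gripper": 0},
  {"dx": 0.046,"dy": 0.14,"dz": 0.199,"wx": 0,"wy": 0,"wz": 0,"gripper": 0},
  {"dx": 0.046,"dy": 0.15,"dz": 0.199,"wx": 0,"wy": 0,"wz": 0,"gripper": 0},
  {"dx": 0.046,"dy": 0.15,"dz": 0.199,"wx": 0,"wy": 0,"wz": 0,"gripper": 0},
  {"dx": 0.046,"dy": 0.15,"dz": 0.19,"wx": 0,"wy": 0,"wz": 0,"gripper": 0},
  {"dx": 0.046,"dy": 0.15,"dz": 0.18,"wx": 0,"wy": 0,"wz": 0,"gripper": 0},
  {"dx": 0.046,"dy": 0.15,"dz": 0.173,"wx": 0,"wy": 0,"wz": 0,"gripper": 0},
  {"dx": 0.046,"dy": 0.15,"dz": 0.17,"wx": 0,"wy": 0,"wz": 0,"gripper": 0},
  {"dx": 0.046,"dy": 0.15,"dz": 0.168,"wx": 0,"wy": 0,"wz": 0,"gripper": 0},
  {"dx": 0.046,"dy": 0.15,"dz": 0.166,"wx": 0,"wy": 0,"wz": 0,"gripper": 0},
  {"dx": 0.046,"dy": 0.15,"dz": 0.166,"wx": 0,"wy": 0,"wz": 0,"gripper": 0},
])

```text
clock: 17.8
eef_pos: [0.5419, 0.1841, 0.0629]
tcp_rot: [0.704, -0.704, -0.068, 0.068]
force: [-0.4, -0.6, 0.1]
opening: -0.0001
```

jog_arm([
  {"dx": 0,"dy": 0,"dz": -0.001,"wx": 0,"wy": 0,"wz": 0,"gripper": 0},
  {"dx": 0,"dy": 0,"dz": -0.002,"wx": 0,"wy": 0,"wz": 0,"gripper": 0},
  {"dx": 0,"dy": 0,"dz": -0.002,"wx": 0,"wy": 0,"wz": 0,"gripper": 0},
])

```text
clock: 18.1
eef_pos: [0.5421, 0.1823, 0.0627]
tcp_rot: [-0.704, 0.704, 0.068, -0.068]
force: [-0.2, 0.4, -0.3]
opening: -0.0
```

jog_arm([
  {"dx": 0,"dy": 0,"dz": -0.001,"wx": 0,"wy": 0,"wz": 0,"gripper": 0},
  {"dx": 0,"dy": 0,"dz": -0.002,"wx": 0,"wy": 0,"wz": 0,"gripper": 0},
  {"dx": 0,"dy": 0,"dz": -0.003,"wx": 0,"wy": 0,"wz": 0,"gripper": 0},
  {"dx": 0,"dy": 0,"dz": -0.003,"wx": 0,"wy": 0,"wz": 0,"gripper": 0},
])

```text
clock: 18.5
eef_pos: [0.5425, 0.1811, 0.0629]
tcp_rot: [0.705, -0.703, -0.068, 0.068]
force: [-1.5, 4.7, -0.3]
opening: -0.0001
```

jog_arm([
  {"dx": 0,"dy": 0,"dz": -0.001,"wx": 0,"wy": 0,"wz": 0,"gripper": 0},
  {"dx": 0,"dy": 0,"dz": -0.002,"wx": 0,"wy": 0,"wz": 0,"gripper": 0},
  {"dx": 0,"dy": 0,"dz": -0.002,"wx": 0,"wy": 0,"wz": 0,"gripper": 0},
])

```text
clock: 18.8
eef_pos: [0.5425, 0.181, 0.0629]
tcp_rot: [0.706, -0.702, -0.069, 0.068]
force: [-2.5, 7.3, -1.3]
opening: -0.0003
```

The stop is at the same place with no movement at over 7 N, so it is the end stop. Retreating.

jog_arm([
  {"dx": 0,"dy": 0,"dz": 0.01,"wx": 0,"wy": 0,"wz": 0,"gripper": 0},
  {"dx": 0,"dy": 0,"dz": 0.035,"wx": 0,"wy": 0,"wz": 0,"gripper": 0},
  {"dx": 0,"dy": -0.04,"dz": 0.035,"wx": 0,"wy": 0,"wz": 0,"gripper": 0},
  {"dx": 0,"dy": -0.09,"dz": 0.035,"wx": 0,"wy": 0,"wz": 0,"gripper": 0},
  {"dx": 0,"dy": -0.14,"dz": 0.035,"wx": 0,"wy": 0,"wz": 0,"gripper": 0},
  {"dx": -0.045,"dy": -0.15,"dz": 0,"wx": 0,"wy": 0,"wz": 0,"gripper": 0},
  {"dx": -0.045,"dy": -0.15,"dz": -0.05,"wx": 0,"wy": 0,"wz": 0,"gripper": 0},
  {"dx": -0.045,"dy": -0.15,"dz": -0.1,"wx": 0,"wy": 0,"wz": 0,"gripper": 0},
  {"dx": -0.045,"dy": -0.15,"dz": -0.16,"wx": 0,"wy": 0,"wz": 0,"gripper": 0},
  {"dx": -0.045,"dy": -0.15,"dz": -0.16,"wx": 0,"wy": 0,"wz": 0,"gripper": 0},
  {"dx": -0.045,"dy": -0.15,"dz": -0.16,"wx": 0,"wy": 0,"wz": 0,"gripper": 0},
])

```text
clock: 19.9
eef_pos: [0.5296, 0.0069, 0.2125]
tcp_rot: [-0.703, 0.705, 0.065, -0.066]
force: [-0.5, 0.6, -0.1]
opening: 0.0002
```

```bash
python3 - <<'E'
from h import *
o=telemetry.get_obs();print(o["clock"],w2s(o["eef_pos"]),o["force"])
p,d,C=snap("wrist","w10.png");print(wheelang(p,C,z=.03))
hsv=cv2.cvtColor(p,cv2.COLOR_RGB2HSV);u,v=proj(C,s2w(.067,0,.03)).round().astype(int)
print("window rgb",p[v,u]);print(workorder.finish_job())
E
```

```text
19.9 [-0.04515402 -0.01494844  0.21247553] [-0.49181418  0.55658211 -0.13207922]
(np.float64(359.75), 1519, np.float64(16.94624805519174))
window rgb [247   0   0]
the job is handed in; nothing more can be done
None
```

The wheel is set to red with the bolt home in its notch, and the job is handed in at about 20 s of the 64 s allowed. No verdict is reported.

- **Wheel:** I found the face by touch, about 30 mm above the table. I turned it clockwise from about 163° with light presses; the force readings ran from 6 to 10 N, so they slightly passed the 9 N guide but stayed well under 20 N. It slipped a little on the first drag, so I made a second one of about 23°.
- **Bolt:** I pushed the knob from its outer side with closed fingers. It slid at about 2 N with no bump at the rim, then stopped firmly after about 20 mm. A second push stopped at the same place at 7.3 N, so I take that as the end stop. I could not see the bolt's travel directly.
- **Last checks:** The wheel reads 359.75° and red shows in the window. The last picture I viewed showed the nose deep in the notch. The arm is clear, and the force reads about zero.
- **Not checked:** I did not look at the other things on the table again at the end. The arm touched only the wheel and the knob.
- **Failed move:** My first move was refused for missing keys, so I sent it again. Nothing moved because of it.

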